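Drift the seized pin out of the rubber-mounted jig

ROBOT

A 6-joint arm with a two-finger parallel gripper is mounted at the origin on the work surface. World frame = base frame: x ahead of the robot, y to its left, z up, the work surface at z = 0. Lengths are in mm, angles in rad, forces in N, time in s.
With the tool pointing down it reaches from about 300 to 850 mm from the base axis. Payload 5.4 kg.
Tool frame: the origin (TCP) lies midway between the tips of the shut fingers; the grasp point (between the pads) lies 19 mm behind it; z points along the fingers, y is the line along which they close (so a half turn about z gives the same grasp; the last joint's range is limited). The gripper opens to 85 mm and grips with 20 to 120 N. Pads are 22 mm wide; open, the fingers measure 114 mm over their backs; the gripper's body (76 mm by 85 mm) begins 54 mm behind the grasp point. The pads swing forward as they close: fully open they stand 13 mm farther back than shut.
Start: joints at [1.09, 0.158, 1.597, -0, 1.386, -0.21], TCP at [153.824, 554.025, 196.799] pointing down, gripper open.
Joint ranges: [-2.91, 2.91], [-0.94, 2.29], [0.18, 2.7], [-1.29, 4.43], [0.17, 2.64], [-3, 3]. Speed limits (rad/s): [2.57, 2.57, 3.14, 3.14, 3.14, 3.14].

INTERFACE

Orientations are given as [roll, pitch, yaw] about the fixed x, y, z axes, in that order (R = Rz(yaw) Ry(pitch) Rx(roll)).
In Python, from bench import ctrl gives the robot as it stands.
- The arm moves only by the tool play_rows, never from a script. Its arguments are lists of equal length, an entry for each row: "linear": the shift along the tool's x, y, z in mm, a list of three; "rotation": the turn, a rotation vector about the tool's x, y, z in units of 5 degrees (1.0 is 5 degrees), a list of three; "claw": the finger opening in mm, from 0 to 85.4. A call has 1 to 8 rows; each row shifts and turns the commanded pose from where the row before left it, along the tool's axes as they then stand; what a row does not reach is not made up. A row lasts 1/10 s, in which the tool goes at most 50 mm and 8.59 degrees, less where a joint would pass 70% of its speed; a pose out of reach is approached as far as the arm can. A call with a gripper value outside its range is refused whole. The fingers move at their own pace and stop on an object; "force" is the grip in N (left out, the last holds). Time passes only in rows, so rows that do not move let the fingers close. It gives the time, the measured TCP pose, the force, the opening and the grip force at its end, in the units of the state.
- ctrl.read_state(): the state, without advancing time (a new reading comes with each control period).
- ctrl.read_camera(name): name is "scene" or "top" or "wrist"; returns the picture (480x640x3 uint8, red, green, blue); there is no depth.
- ctrl.calibration(name): a dict with "intrinsics" (3x3 intrinsics, pixels), "D" ([k1, k2, p1, p2, k3] as OpenCV has them; the pictures are not rectified), "rvec" (rotation vector, rad) and "tvec" (3), from world to camera coordinates, as OpenCV has them. Camera axes: x right, y down, z forward; pixel columns grow to the right and rows downward; lengths in mm; the calibration is good to about 2 mm. A picture is of the moment at which its call begins: read the wrist's pose just before it. calibration takes no time and is no camera call; for the wrist camera it gives the pose at the moment of the call.
- ctrl.job_done(): hands the job in; it is judged then, once.
The state is a dict: "clock": time; "joint_pos": joint angles; "dq": joint speeds; "tau": joint torques, N m; "tcp_pos": TCP position; "tcp_rot": TCP orientation; "force": force on the tool from outside, world axes, zero at the start; "moment": the same for the moment, N m; "gripper_width": opening from 0.0 (shut) to 1.0 (fully open); "finger_force": force on a finger pad.
Only numpy, scipy, OpenCV 4.12 (cv2) and the standard library are available. Lean on these libraries where they do the work, as an engineer would, in place of code of your own. Each camera call takes 0.05 s, during which the arm holds its last target. There are 200 camera calls.

TASK

Take the drift punch from its stand, feel for the bore in the top of the jig's block, and drive the seized pin down and out of the block into the sleeve below, until it stops there. Press gently throughout: never put more than about 25 N on the jig with the punch. Then put the punch back upright in its stand, fully down on its collar, and let go; leave the bowl, jar and screwdriver alone.

Things in the scene. Friction and masses are not known exactly. Their poses are not given: they have to be found in the camera images.
- punch: Round steel drift punch standing upright in the stand, loose, 130 g, 116 mm long. Origin at the flat end of its tip, z up along its axis. From the tip: shank 6 mm diameter from 0 to 50 mm, collar 26 mm diameter from 50 to 56 mm, plain round handle 16 mm diameter from 56 to 116 mm. To be gripped by the handle from above, just over the collar.
- stand: Fixed grey plastic block, 64 x 64 x 60 mm high, with a vertical through hole of 12 mm diameter in the middle of its top. Origin at the centre of its underside, on the work surface, z up. The punch stands in the hole with its collar resting on the top, so its tip is then 10 mm above the work surface.
- stand_hole0 (a point): Centre of the mouth of the stand's hole, at the stand's top, 60 mm above the work surface.
- jig: Fixed jig: aluminium base plate 10 mm thick, 100 mm in x, in y from -43 to +67 mm of the origin, which lies on the work surface under it, z up. A carriage is clamped on it, bearing an aluminium block 72 x 64 mm (x, y), 30 mm high, top face 84 mm above the work surface. A vertical bore of 9 mm diameter, its mouth edge broken 1 mm, goes through the middle of the block. A sleeve below it catches the pin.
- mid (a point): Point straight above the jig's origin, level with the block's top face. The bore's axis is level with it in jig x, but 3 to 29 mm from it towards jig +y: the carriage was clamped there by hand and no reading tells how far, so feel for it. The block sits on rubber: pressed down it starts to sink at about 2 N, about 1 mm per 3 N more, 7 mm at most, and springs back.
- pin (a joint): Travel of the seized pin (steel, 8 mm diameter, 30 mm long) down along the bore, in m, relative to the block. At 0 its top end is 5 mm below the block's top face; at 0.025 its top end is level with the block's underside; it ends at 0.028, standing in the sleeve on a firm, slightly cushioned stop. It starts between 0 and 0.003. It moves downwards at a steady 9 to 12 N and stays where it is left.
- bowl: Loose pink plastic bowl, 110 mm across and 45 mm high, a bystander. Origin at the centre of its underside.
- jar: Loose small amber glass jar, 40 mm across and 45 mm high, a bystander. Origin at the centre of its underside.
- driver: Loose screwdriver lying on the bench, a bystander. Origin under it.

How it is judged (in metres and radians):
On the way, in this order (a step that is already met when the one before it is completed fails the run):
1. the punch is lifted out of its stand (height (world z) of punch above 0.07 m), for 0.1 s.
2. the pin is driven out of the block with the punch's tip in the bore (value of joint pin above 0.0255 m and x of punch in the frame of jig between -0.006 and 0.006 m and y of punch in the frame of jig between -0.003 and 0.034 m and z of punch in the frame of jig below 0.066 m), for 0.1 s.
At the end, for the whole second after the job is handed in: The pin has travelled more than 25.5 mm, so its top is clear of the block's underside, and the punch stands at rest in its stand: tip within 7 mm of the hole's axis and 5 to 13 mm above the work surface, tilted under 0.08 rad (value of joint pin above 0.0255 m and horizontal distance between punch and stand_hole0 below 0.007 m and height (world z) of punch between 0.005 and 0.013 m and angle between punch's own z axis and vertical below 0.08 rad and linear speed of punch below 0.02 m/s); the robot touches nothing.
It fails at once if the punch presses on the jig or its pin with more than 27 N (contact force between punch and jig above 27 N).
It fails at once if the bowl is pushed more than 20 mm (distance of bowl from where it was at the start of the episode above 0.02 m).
It fails at once if the jar is pushed more than 20 mm (distance of jar from where it was at the start of the episode above 0.02 m).
It fails at once if the screwdriver is pushed more than 20 mm (distance of driver from where it was at the start of the episode above 0.02 m).
It also fails if it takes over 67 s, if anything falls off the work surface, if the arm or the gripper's body presses on something with over 40 N, if the wrist force passes 120 N, or if a joint passes its speed limit or range.

## Working session

There is one attempt and no reset: what is moved stays moved. The work goes in short steps, Python scripts to look and compute and a tool call to move; the robot and the scene stay as the last step left them, time stands still between calls to the robot, and variables do not carry over. Pictures are saved under pics/ and viewed, at most 10 in all, crops included, and the job is handed in when it is done.

Besides the shell and the picture viewer there is one more tool, called after "Request:" as name(argument=value, ...), one argument or row to a line, values as JSON. play_rows: Moves the arm, as the interface text tells. Its arguments: {"type":"object","properties":{"linear":{"type":"array","items":{"type":"array","items":{"type":"number"}}},"rotation":{"type":"array","items":{"type":"array","items":{"type":"number"}}},"claw":{"type":"array","items":{"type":"number"}},"force":{"type":"number"}},"required":["linear","rotation","claw"]}

```bash
mkdir -p pics; cat > h.py <<'E'
import numpy as np,cv2
from bench import ctrl
def cal(n):
    c=ctrl.calibration(n);return np.array(c["intrinsics"],float),np.array(c["D"],float),np.array(c["rvec"],float),np.array(c["tvec"],float)
def ray(c,uv,z):
    K,D,r,t=c
    p=cv2.undistortPoints(np.array(uv,float).reshape(-1,1,2),K,D).reshape(-1,2)
    R=cv2.Rodrigues(r)[0];o=-R.T@t.ravel()
    d=np.c_[p,np.ones(len(p))]@R
    return o+d*((z-o[2])/d[:,2])[:,None]
def proj(c,P):
    K,D,r,t=c
    return cv2.projectPoints(np.array(P,float).reshape(-1,1,3),r,t,K,D)[0].reshape(-1,2)
def snap(n,f):
    c=cal(n);im=np.array(ctrl.read_camera(n));cv2.imwrite("pics/"+f,im[:,:,::-1]);return c,im
E
python3 - <<'E'
from h import *
s=ctrl.read_state();print({k:np.round(v,3) for k,v in s.items()})
for n in("top","scene"):
    c,im=snap(n,n+"1.png");R=cv2.Rodrigues(c[2])[0];print(n,-R.T@c[3].ravel(),c[0][0,0])
E
```

```text
{'clock': np.float64(0.0), 'joint_pos': array([ 1.09 ,  0.159,  1.598, -0.   ,  1.386, -0.21 ]), 'dq': array([ 0.   , -0.   ,  0.002,  0.002,  0.001, -0.001]), 'tau': array([ 0.0000e+00, -3.9600e+01, -3.3143e+01, -0.0000e+00,  8.0000e-03,
        0.0000e+00]), 'tcp_pos': array([153.505, 553.431, 195.781]), 'tcp_rot': array([-3.14 , -0.   ,  2.871]), 'force': array([-0.131,  0.109, -0.317]), 'moment': array([ 0.009,  0.046, -0.036]), 'finger_force': np.float64(0.0), 'gripper_width': np.float64(1.003)}
top [488.55923677   5.81402466 862.4113193 ] 558.0810840943018
scene [ 977.24984458 -142.96417096  558.33876858] 446.53127730272575
```

View pics/top1.png

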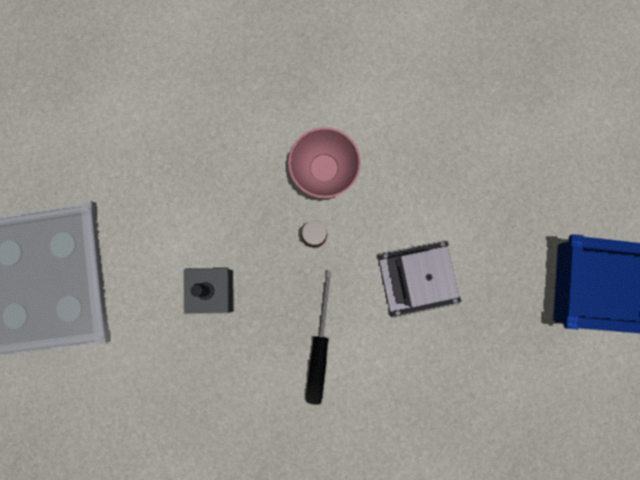

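View pics/scene1.png

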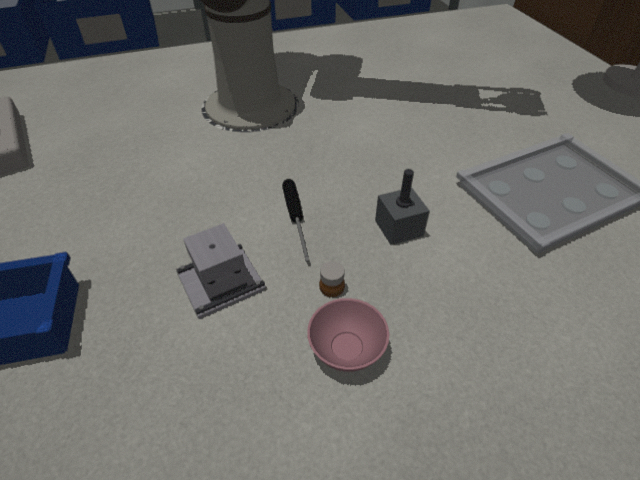

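Top view: stand at about (207,290) with the punch in it. The jig's block is at (430,277), with its bore a dark spot at (429,277). Bowl (324,163), jar (314,233) and driver (318,340) lie between them.

```bash
python3 - <<'E'
from h import *
c=cal("top");im=cv2.imread("pics/top1.png");hsv=cv2.cvtColor(im,cv2.COLOR_BGR2HSV);g=hsv[:,:,2]
# stand: dark blob
m=np.zeros_like(g);m[255:325,170:245]=(g[255:325,170:245]<85)
k=max(cv2.findContours(m,0,1)[0],key=cv2.contourArea)
print("stand rect",cv2.minAreaRect(k))
sub=g[268:314,184:232];print("stand gray pct",np.percentile(sub,[5,25,50,75,95]))
b,gg,r=im[270:284,422:437].astype(float).transpose(2,0,1);gr=im[270:284,422:437].mean(2)
w=np.clip(np.median(gr)-15-gr,0,None);v,u=np.mgrid[270:284,422:437];bore=((u*w).sum()/w.sum(),(v*w).sum()/w.sum())
print("bore px",bore,ray(c,[bore],84))
print("base corners",ray(c,[(378,255),(446,242),(460,300),(391,315)],10).round(1).tolist())
print("block corners",ray(c,[(400,254),(450,246),(459,298),(410,307)],84).round(1).tolist())
print("stand corners",ray(c,[(184,268),(228,268),(228,313),(184,313)],60).round(1).tolist(), ray(c,[(207,290)],60))
cv2.imwrite("pics/crop1.png",np.hstack([cv2.resize(im[245:330,165:250],(400,400),interpolation=2),cv2.resize(im[235:320,375:460],(400,400),interpolation=2)]))
E
```

```text
stand rect ((199.38235473632812, 288.9706115722656), (31.772165298461914, 21.10059928894043), 14.03624439239502)
stand gray pct [ 31.  73.  86.  88. 101.]
bore px (np.float64(428.5867857142857), np.float64(276.75333333333333)) [[ 513.65582889 -156.95547031   84.        ]]
base corners [[549.2, -94.6, 10.0], [569.7, -200.6, 10.0], [480.4, -220.8, 10.0], [457.8, -114.0, 10.0]]
block corners [[545.5, -116.9, 84.0], [557.0, -188.3, 84.0], [483.9, -199.7, 84.0], [471.5, -130.2, 84.0]]
stand corners [[525.3, 191.2, 60.0], [525.8, 127.4, 60.0], [461.5, 126.2, 60.0], [460.8, 189.6, 60.0]] [[493.97278863 157.04727233  60.        ]]
```

View pics/crop1.png

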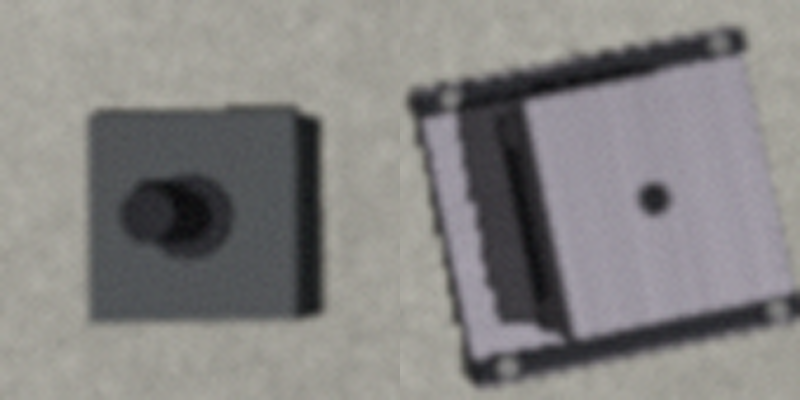

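Request:
play_rows(
  linear=[
    [0, 0, 0],
    [0, 0, 0],
    [-26, -30, 0],
    [-26, -30, 0],
    [-26, -30, 0],
    [-26, -30, 0],
    [-26, -30, 0],
    [-26, -30, 0],
  ],
  rotation=[
    [0, 0, -1.55],
    [0, 0, -1.55],
    [0, 0, 0],
    [0, 0, 0],
    [0, 0, 0],
    [0, 0, 0],
    [0, 0, 0],
    [0, 0, 0],
  ],
  claw=[85, 85, 85, 85, 85, 85, 85, 85],
)

```text
clock: 0.9
tcp_pos: [310.3, 372.5, 196.4]
tcp_rot: [-3.141, -0.0, 3.142]
force: [0.9, -0.0, -0.3]
gripper_width: 0.996
finger_force: 0.0
```

Request:
play_rows(
  linear=[
    [-26, -30, 0],
    [-26, -30, 0],
    [-26, -30, 0],
    [-26, -30, 0],
    [-26, -30, 0],
    [-26, -30, 0],
    [-24, -30, 0],
    [0, 0, 0],
  ],
  rotation=[
    [0, 0, 0],
    [0, 0, 0],
    [0, 0, 0],
    [0, 0, 0],
    [0, 0, 0],
    [0, 0, 0],
    [0, 0, 0],
    [0, 0, 0],
  ],
  claw=[85, 85, 85, 85, 85, 85, 85, 85],
)

```text
clock: 1.7
tcp_pos: [491.7, 160.5, 196.3]
tcp_rot: [-3.14, 0.0, 3.136]
force: [-0.2, 0.6, -0.7]
gripper_width: 0.996
finger_force: 0.0
```

```bash
python3 - <<'E'
from h import *
s=ctrl.read_state();print({k:np.round(s[k],3) for k in("clock","tcp_pos","tcp_rot","joint_pos","force")})
c,im=snap("wrist","w1.png");R=cv2.Rodrigues(c[2])[0];print(-R.T@c[3].ravel(),R.T[:,2])
t=cal("top");print(ray(t,[(205.4,290.7)],66),ray(t,[(196.9,290)],126))
print(proj(c,[[494,157,60],[494,157,126]]))
E
```

```text
{'clock': np.float64(1.7), 'tcp_pos': array([491.706, 160.522, 196.341]), 'tcp_rot': array([-3.14 ,  0.   ,  3.136]), 'joint_pos': array([ 8.300e-02,  9.000e-03,  1.757e+00, -1.000e-03,  1.376e+00,
       -1.483e+00]), 'force': array([-0.194,  0.585, -0.725])}
[408.74770569 161.64536103 372.87211616] [ 0.31966576 -0.00398784 -0.94752198]
[[492.91648062 158.19090545  66.        ]] [[493.39870918 158.02528692 126.        ]]
[[310.80317479 219.98114961]
 [309.62197044 244.57552449]]
```

View pics/w1.png

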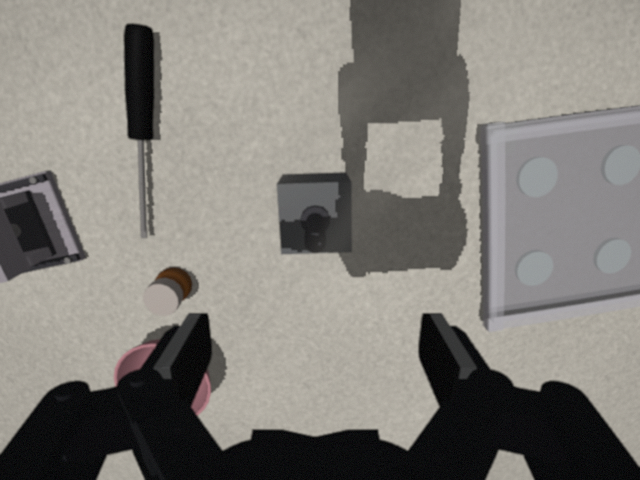

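```bash
python3 - <<'E'
from h import *
c=cal("wrist");im=cv2.imread("pics/w1.png")
print(c[0])
print(ray(c,[(316,216)],66),ray(c,[(315,243)],126))
cv2.imwrite("pics/crop2.png",cv2.resize(im[165:265,265:365],(600,600),interpolation=2).clip(0,127)*2)
E
```

```text
[[369.57157526   0.         314.71156077]
 [  0.         369.57157526 241.9225568 ]
 [  0.           0.           1.        ]]
[[487.23835693 163.59247335  66.        ]] [[491.28852425 162.7618504  126.        ]]
```

View pics/crop2.png

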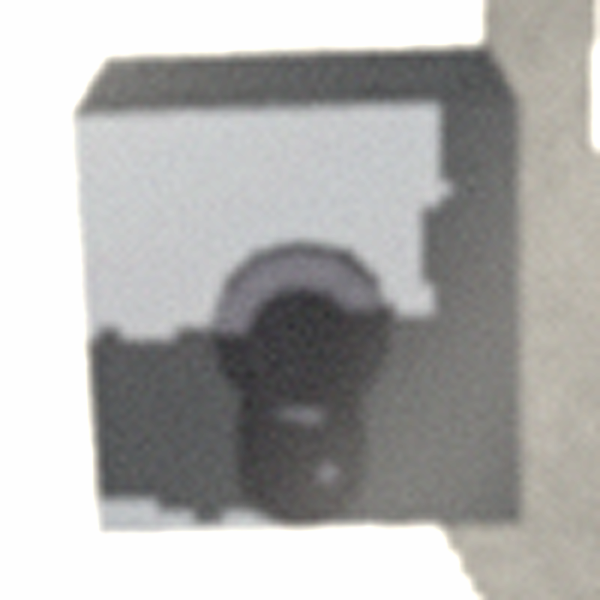

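Request:
play_rows(
  linear=[
    [0, 0, 25],
    [0, 0, 25],
    [0, 0, 25],
    [0, 0, 25],
    [0, 0, 17],
    [0, 0, 9],
    [0, 0, 0],
    [0, 0, 0],
  ],
  rotation=[
    [0, 0, 0],
    [0, 0, 0],
    [0, 0, 0],
    [0, 0, 0],
    [0, 0, 0],
    [0, 0, 0],
    [0, 0, 0],
    [0, 0, 0],
  ],
  claw=[85, 85, 85, 85, 85, 85, 85, 85],
)

```text
clock: 2.55
tcp_pos: [490.0, 164.4, 71.6]
tcp_rot: [3.141, 0.001, -3.141]
force: [0.7, 0.7, -0.3]
gripper_width: 0.993
finger_force: 0.0
```

Request:
play_rows(
  linear=[
    [0, 0, 0],
    [0, 0, 0],
    [0, 0, 0],
    [0, 0, 0],
    [0, 0, 0],
    [0, 0, 0],
    [0, 0, 0],
    [0, 0, 0],
  ],
  rotation=[
    [0, 0, 0],
    [0, 0, 0],
    [0, 0, 0],
    [0, 0, 0],
    [0, 0, 0],
    [0, 0, 0],
    [0, 0, 0],
    [0, 0, 0],
  ],
  claw=[50, 30, 20, 10, 5, 5, 5, 5],
  force=60,
)

```text
clock: 3.35
tcp_pos: [489.9, 163.9, 71.0]
tcp_rot: [-3.142, 0.0, 3.141]
force: [-0.8, 0.3, 1.3]
gripper_width: 0.163
finger_force: 58.4
```

Request:
play_rows(
  linear=[
    [0, 0, -5],
    [0, 0, -15],
    [0, 0, -20],
    [0, 0, -20],
    [0, 0, -20],
    [0, 0, -20],
    [0, 0, -10],
    [0, 0, 0],
  ],
  rotation=[
    [0, 0, 0],
    [0, 0, 0],
    [0, 0, 0],
    [0, 0, 0],
    [0, 0, 0],
    [0, 0, 0],
    [0, 0, 0],
    [0, 0, 0],
  ],
  claw=[5, 5, 5, 5, 5, 5, 5, 5],
)

```text
clock: 4.15
tcp_pos: [490.6, 164.0, 182.2]
tcp_rot: [3.141, 0.003, 3.141]
force: [-0.3, -0.2, -1.2]
gripper_width: 0.161
finger_force: 58.4
```

```bash
python3 - <<'E'
from h import *
s=ctrl.read_state();print({k:np.round(s[k],3) for k in("clock","tcp_pos","force","gripper_width","finger_force")})
c,im=snap("wrist","w2.png")
t,im2=snap("top","t2.png");s2,im3=snap("scene","s2.png")
p=s["tcp_pos"]
for n,k in(("wrist",c),("top",t),("scene",s2)):print(n,proj(k,[p-[0,0,61],p-[0,0,8],p+[0,0,55]]).round(1).tolist())
u,v=proj(s2,[p-[0,0,30]])[0].astype(int)
a=cv2.resize(im3[v-50:v+50,u-50:u+50],(400,400),interpolation=2);b=cv2.resize(im[150:350,220:420],(400,400),interpolation=2)
cv2.imwrite("pics/crop3.png",np.hstack([a,b])[:,:,::-1]);print(u-50,v-50)
E
```

```text
{'clock': np.float64(4.15), 'tcp_pos': array([490.638, 164.038, 182.242]), 'force': array([-0.337, -0.236, -1.216]), 'gripper_width': np.float64(0.161), 'finger_force': np.float64(58.447)}
wrist [[314.4, 245.6], [314.2, 277.9], [313.8, 345.5]]
top [[193.1, 292.1], [184.0, 291.9], [171.3, 291.5]]
scene [[409.5, 171.4], [414.6, 143.0], [421.3, 104.8]]
362 105
```

View pics/crop3.png

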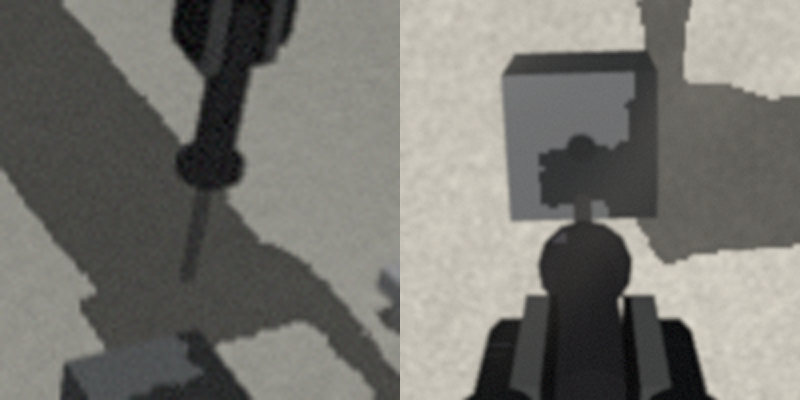

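Punch is firmly held and upright: tip seen at about (409,174) in the scene camera and collar at (312,281) in the wrist camera. Moving above the jig.

Request:
play_rows(
  linear=[
    [-2, -20, 0],
    [-3, -45, 0],
    [-3, -45, 0],
    [-3, -45, 0],
    [-3, -45, 0],
    [-3, -45, 0],
    [-3, -45, 0],
    [-3, -31, 0],
  ],
  rotation=[
    [0, 0, 0],
    [0, 0, 0],
    [0, 0, 0],
    [0, 0, 0],
    [0, 0, 0],
    [0, 0, 0],
    [0, 0, 0],
    [0, 0, 0],
  ],
  claw=[5, 5, 5, 5, 5, 5, 5, 5],
)

```text
clock: 5.1
tcp_pos: [511.6, -159.6, 179.3]
tcp_rot: [3.141, -0.002, 3.139]
force: [0.4, 0.6, -1.7]
gripper_width: 0.161
finger_force: 58.6
```

Request:
play_rows(
  linear=[
    [0, 0, 6],
    [0, 0, 8],
    [0, 0, 6],
    [0, 0, 2],
    [0, 0, 0],
    [0, 0, 0],
  ],
  rotation=[
    [0, 0, 0],
    [0, 0, 0],
    [0, 0, 0],
    [0, 0, 0],
    [0, 0, 0],
    [0, 0, 0],
  ],
  claw=[5, 5, 5, 5, 5, 5],
)

```text
clock: 5.7
tcp_pos: [512.8, -156.4, 159.0]
tcp_rot: [-3.141, 0.0, -3.141]
force: [-0.1, 0.2, -0.6]
gripper_width: 0.163
finger_force: 58.7
```

```bash
python3 - <<'E'
from h import *
s=ctrl.read_state();print({k:np.round(s[k],3) for k in("clock","tcp_pos","tcp_rot","force","finger_force")})
c,im=snap("wrist","w3.png");p=s["tcp_pos"]
sc,im3=snap("scene","s3.png")
print(proj(c,[p-[0,0,61],p-[0,0,8],[513.7,-157,84]]).round(1).tolist(), proj(sc,[p-[0,0,61]]))
print("scene bore",ray(sc,[(212,246)],84))
u,v=proj(sc,[p-[0,0,61]])[0].astype(int)
a=cv2.resize(im3[v-40:v+40,u-40:u+40],(400,400),interpolation=2);b=cv2.resize(im[180:300,250:370],(400,400),interpolation=2)
cv2.imwrite("pics/crop4.png",np.hstack([a,b])[:,:,::-1]);print(u-40,v-40)
E
```

```text
{'clock': np.float64(5.7), 'tcp_pos': array([ 512.797, -156.446,  158.979]), 'tcp_rot': array([-3.141,  0.   , -3.141]), 'force': array([-0.085,  0.17 , -0.601]), 'finger_force': np.float64(58.679)}
[[314.5, 245.8], [314.3, 277.9], [313.7, 240.6]] [[209.87664884 238.11049801]]
scene bore [[ 515.36244251 -156.35185552   84.        ]]
169 198
```

View pics/crop4.png

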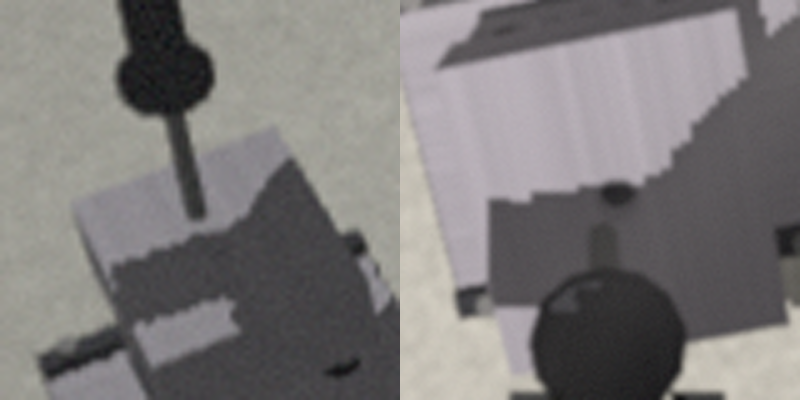

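Wrist view: bore at about (315.1,237.9), the punch's tip at about (311.2,248), some 14 mm above the block.

```bash
python3 - <<'E'
from h import *
c=cal("wrist")
b=ray(c,[(315.1,237.9)],84)[0];print("bore",b)
for z in(92,95,98):
    t=ray(c,[(311.2,248)],z)[0];print(z,t,"world shift",b-t)
sc=cal("scene");print("scene tip",ray(sc,[(169+197/5,198+217/5)],98),ray(sc,[(169+197/5,198+217/5)],92))
E
```

```text
bore [ 511.93325412 -156.42879747   84.        ]
92 [ 516.76552471 -159.14771455   92.        ] world shift [-4.83227058  2.71891707 -8.        ]
95 [ 515.69597387 -159.11308014   95.        ] world shift [ -3.76271975   2.68428266 -11.        ]
98 [ 514.62642303 -159.07844573   98.        ] world shift [ -2.69316891   2.64964826 -14.        ]
scene tip [[ 518.57065516 -159.40601267   98.        ]] [[ 512.59228591 -159.62031366   92.        ]]
```

Request:
play_rows(
  linear=[
    [1.5, 1.5, 0],
    [1.3, 1.2, 2],
    [0, 0, 4],
    [0, 0, 3],
    [0, 0, 0],
    [0, 0, 0],
    [0, 0, 0],
  ],
  rotation=[
    [0, 0, 0],
    [0, 0, 0],
    [0, 0, 0],
    [0, 0, 0],
    [0, 0, 0],
    [0, 0, 0],
    [0, 0, 0],
  ],
  claw=[5, 5, 5, 5, 5, 5, 5],
)

```text
clock: 6.5
tcp_pos: [509.9, -154.5, 149.9]
tcp_rot: [-3.142, 0.0, 3.141]
force: [-0.6, -0.1, -1.2]
gripper_width: 0.161
finger_force: 58.7
```

```bash
python3 - <<'E'
from h import *
s=ctrl.read_state();print({k:np.round(s[k],3) for k in("clock","tcp_pos","tcp_rot","force","finger_force")})
c,im=snap("wrist","w4.png");p=s["tcp_pos"]
sc,im3=snap("scene","s4.png")
u,v=proj(sc,[p-[0,0,61]])[0].astype(int)
a=cv2.resize(im3[v-25:v+25,u-25:u+25],(400,400),interpolation=2);b=cv2.resize(im[210:270,285:345],(400,400),interpolation=2)
cv2.imwrite("pics/crop5.png",(np.hstack([a,b])[:,:,::-1].astype(float)*1.6).clip(0,255));print(u-25,v-25)
E
```

```text
{'clock': np.float64(6.5), 'tcp_pos': array([ 509.932, -154.466,  149.87 ]), 'tcp_rot': array([-3.142,  0.   ,  3.141]), 'force': array([-0.587, -0.08 , -1.234]), 'finger_force': np.float64(58.679)}
187 215[ WARN:0@0.746] global loadsave.cpp:1063 imwrite_ Unsupported depth image for selected encoder is fallbacked to CV_8U.
```

View pics/crop5.png

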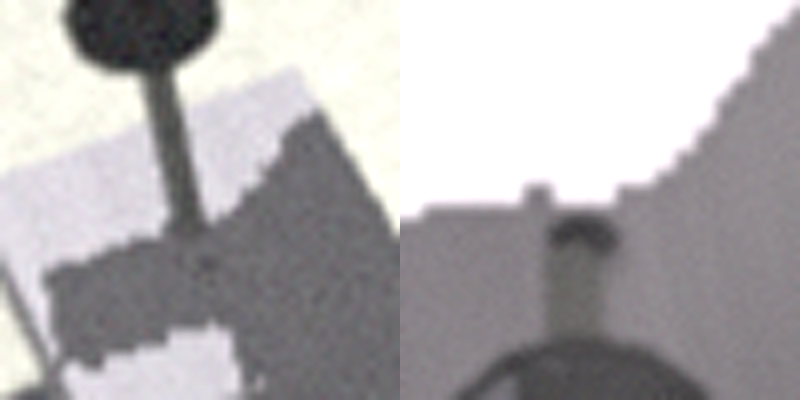

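Crop: wrist sees bore centre at about (312.6,247) and tip at (311.4,250), i.e. about 1.3 mm short in y, with tip about 6 mm up. Correct and probe down.

Request:
play_rows(
  linear=[
    [0.3, 1.3, 0],
    [0, 0, 2],
    [0, 0, 2],
    [0, 0, 2],
    [0, 0, 1],
    [0, 0, 1],
    [0, 0, 0],
  ],
  rotation=[
    [0, 0, 0],
    [0, 0, 0],
    [0, 0, 0],
    [0, 0, 0],
    [0, 0, 0],
    [0, 0, 0],
    [0, 0, 0],
  ],
  claw=[5, 5, 5, 5, 5, 5, 5],
)

```text
clock: 7.3
tcp_pos: [509.4, -153.0, 141.6]
tcp_rot: [3.141, -0.0, 3.141]
force: [0.3, 1.1, -1.3]
gripper_width: 0.162
finger_force: 58.7
```

Request:
play_rows(
  linear=[
    [0, 0, 1],
    [0, 0, 1],
    [0, 0, 0],
  ],
  rotation=[
    [0, 0, 0],
    [0, 0, 0],
    [0, 0, 0],
  ],
  claw=[5, 5, 5],
)

```text
clock: 7.6
tcp_pos: [509.4, -153.0, 139.6]
tcp_rot: [3.142, -0.0, 3.141]
force: [0.1, 0.6, -1.1]
gripper_width: 0.159
finger_force: 58.7
```

Request:
play_rows(
  linear=[
    [0, 0, 1],
    [0, 0, 1],
    [0, 0, 0],
  ],
  rotation=[
    [0, 0, 0],
    [0, 0, 0],
    [0, 0, 0],
  ],
  claw=[5, 5, 5],
)

```text
clock: 7.9
tcp_pos: [509.4, -153.0, 137.6]
tcp_rot: [3.141, -0.0, 3.141]
force: [0.0, -0.5, -0.3]
gripper_width: 0.16
finger_force: 58.7
```

Request:
play_rows(
  linear=[
    [0, 0, 1],
    [0, 0, 1],
    [0, 0, 0],
  ],
  rotation=[
    [0, 0, 0],
    [0, 0, 0],
    [0, 0, 0],
  ],
  claw=[5, 5, 5],
)

```text
clock: 8.2
tcp_pos: [509.9, -153.2, 136.3]
tcp_rot: [-3.141, 0.001, 3.141]
force: [-1.2, 1.4, 2.1]
gripper_width: 0.164
finger_force: 59.1
```

Request:
play_rows(
  linear=[
    [0, 0, 1],
    [0, 0, 1],
    [0, 0, 0],
  ],
  rotation=[
    [0, 0, 0],
    [0, 0, 0],
    [0, 0, 0],
  ],
  claw=[5, 5, 5],
)

```text
clock: 8.5
tcp_pos: [510.3, -153.3, 134.8]
tcp_rot: [-3.141, 0.002, 3.141]
force: [-1.3, 1.2, 7.4]
gripper_width: 0.163
finger_force: 59.6
```

Request:
play_rows(
  linear=[
    [0, 0, 1],
    [0, 0, 1],
    [0, 0, 0],
  ],
  rotation=[
    [0, 0, 0],
    [0, 0, 0],
    [0, 0, 0],
  ],
  claw=[5, 5, 5],
)

```text
clock: 8.8
tcp_pos: [510.4, -153.4, 133.1]
tcp_rot: [-3.141, 0.002, 3.141]
force: [-1.1, 2.4, 8.1]
gripper_width: 0.159
finger_force: 59.7
```

Request:
play_rows(
  linear=[
    [0, 0, 1],
    [0, 0, 1],
    [0, 0, 0],
  ],
  rotation=[
    [0, 0, 0],
    [0, 0, 0],
    [0, 0, 0],
  ],
  claw=[5, 5, 5],
)

```text
clock: 9.1
tcp_pos: [510.4, -153.4, 131.1]
tcp_rot: [-3.141, 0.002, 3.141]
force: [-1.3, 1.9, 7.5]
gripper_width: 0.159
finger_force: 59.7
```

Request:
play_rows(
  linear=[
    [0, 0, 1],
    [0, 0, 1],
    [0, 0, 1],
    [0, 0, 1],
    [0, 0, 1],
    [0, 0, 1],
    [0, 0, 1],
    [0, 0, 1],
  ],
  rotation=[
    [0, 0, 0],
    [0, 0, 0],
    [0, 0, 0],
    [0, 0, 0],
    [0, 0, 0],
    [0, 0, 0],
    [0, 0, 0],
    [0, 0, 0],
  ],
  claw=[5, 5, 5, 5, 5, 5, 5, 5],
)

```text
clock: 9.9
tcp_pos: [510.5, -153.4, 123.2]
tcp_rot: [-3.141, 0.002, 3.141]
force: [-0.3, 2.0, 8.5]
gripper_width: 0.164
finger_force: 59.7
```

Request:
play_rows(
  linear=[
    [0, 0, 1],
    [0, 0, 1],
    [0, 0, 1],
    [0, 0, 1],
    [0, 0, 1],
    [0, 0, 1],
    [0, 0, 1],
    [0, 0, 0],
  ],
  rotation=[
    [0, 0, 0],
    [0, 0, 0],
    [0, 0, 0],
    [0, 0, 0],
    [0, 0, 0],
    [0, 0, 0],
    [0, 0, 0],
    [0, 0, 0],
  ],
  claw=[5, 5, 5, 5, 5, 5, 5, 5],
)

```text
clock: 10.7
tcp_pos: [510.4, -153.4, 116.1]
tcp_rot: [-3.141, 0.002, 3.141]
force: [-0.1, 1.2, 7.2]
gripper_width: 0.159
finger_force: 59.6
```

Request:
play_rows(
  linear=[
    [0, 0, 1],
    [0, 0, 1],
    [0, 0, 1],
    [0, 0, 0],
  ],
  rotation=[
    [0, 0, 0],
    [0, 0, 0],
    [0, 0, 0],
    [0, 0, 0],
  ],
  claw=[5, 5, 5, 5],
)

```text
clock: 11.1
tcp_pos: [510.4, -153.4, 113.0]
tcp_rot: [-3.141, 0.002, 3.141]
force: [-0.7, 1.0, 7.2]
gripper_width: 0.162
finger_force: 59.6
```

Request:
play_rows(
  linear=[
    [0, 0, 1],
    [0, 0, 1],
    [0, 0, 0],
  ],
  rotation=[
    [0, 0, 0],
    [0, 0, 0],
    [0, 0, 0],
  ],
  claw=[5, 5, 5],
)

```text
clock: 11.4
tcp_pos: [510.4, -153.4, 111.1]
tcp_rot: [-3.141, 0.002, 3.141]
force: [-1.6, 1.7, 7.3]
gripper_width: 0.163
finger_force: 59.6
```

Request:
play_rows(
  linear=[
    [0, 0, 1],
    [0, 0, 1],
    [0, 0, 0],
  ],
  rotation=[
    [0, 0, 0],
    [0, 0, 0],
    [0, 0, 0],
  ],
  claw=[5, 5, 5],
)

```text
clock: 11.7
tcp_pos: [510.5, -153.4, 109.1]
tcp_rot: [-3.141, 0.002, 3.141]
force: [-0.6, 2.0, 7.0]
gripper_width: 0.161
finger_force: 59.6
```

Request:
play_rows(
  linear=[
    [0, 0, 1],
    [0, 0, 0],
  ],
  rotation=[
    [0, 0, 0],
    [0, 0, 0],
  ],
  claw=[5, 5],
)

```text
clock: 11.9
tcp_pos: [510.7, -153.5, 108.4]
tcp_rot: [-3.141, 0.003, 3.141]
force: [-1.2, 1.7, 9.3]
gripper_width: 0.161
finger_force: 59.8
```

Request:
play_rows(
  linear=[
    [0, 0, 1],
    [0, 0, 0],
  ],
  rotation=[
    [0, 0, 0],
    [0, 0, 0],
  ],
  claw=[5, 5],
)

```text
clock: 12.1
tcp_pos: [510.9, -153.6, 107.8]
tcp_rot: [-3.14, 0.003, 3.141]
force: [-1.4, 2.1, 10.3]
gripper_width: 0.158
finger_force: 59.9
```

Request:
play_rows(
  linear=[
    [0, 0, 1],
    [0, 0, 0],
  ],
  rotation=[
    [0, 0, 0],
    [0, 0, 0],
  ],
  claw=[5, 5],
)

```text
clock: 12.3
tcp_pos: [511.1, -153.7, 107.1]
tcp_rot: [-3.14, 0.004, 3.141]
force: [-1.8, 2.3, 11.7]
gripper_width: 0.163
finger_force: 60.0
```

Request:
play_rows(
  linear=[
    [0, 0, 1],
    [0, 0, 0],
    [0, 0, 0],
  ],
  rotation=[
    [0, 0, 0],
    [0, 0, 0],
    [0, 0, 0],
  ],
  claw=[5, 5, 5],
)

```text
clock: 12.6
tcp_pos: [511.4, -153.7, 106.5]
tcp_rot: [-3.14, 0.004, 3.141]
force: [-1.1, 1.9, 12.9]
gripper_width: 0.158
finger_force: 60.1
```

Request:
play_rows(
  linear=[
    [0, 0, 1],
    [0, 0, 0],
    [0, 0, 0],
  ],
  rotation=[
    [0, 0, 0],
    [0, 0, 0],
    [0, 0, 0],
  ],
  claw=[5, 5, 5],
)

```text
clock: 12.9
tcp_pos: [511.6, -153.8, 105.8]
tcp_rot: [-3.14, 0.005, 3.141]
force: [-2.4, 2.9, 14.3]
gripper_width: 0.159
finger_force: 60.3
```

Request:
play_rows(
  linear=[
    [0, 0, -4],
    [0, 0, -8],
    [0, 0, -12],
    [0, 0, -14],
    [0, 0, -14],
    [0, 0, -14],
    [0, 0, -12],
    [0, 0, 0],
  ],
  rotation=[
    [0, 0, 0],
    [0, 0, 0],
    [0, 0, 0],
    [0, 0, 0],
    [0, 0, 0],
    [0, 0, 0],
    [0, 0, 0],
    [0, 0, 0],
  ],
  claw=[5, 5, 5, 5, 5, 5, 5, 5],
)

```text
clock: 13.7
tcp_pos: [510.8, -153.8, 183.4]
tcp_rot: [-3.139, 0.004, 3.141]
force: [0.1, 0.4, -0.9]
gripper_width: 0.164
finger_force: 58.7
```

Request:
play_rows(
  linear=[
    [2, 20, 0],
    [3, 45, 0],
    [3, 45, 0],
    [3, 45, 0],
    [3, 45, 0],
    [3, 45, 0],
    [2, 45, 0],
    [0.9, 27, 0],
  ],
  rotation=[
    [0, 0, 0],
    [0, 0, 0],
    [0, 0, 0],
    [0, 0, 0],
    [0, 0, 0],
    [0, 0, 0],
    [0, 0, 0],
    [0, 0, 0],
  ],
  claw=[5, 5, 5, 5, 5, 5, 5, 5],
)

```text
clock: 14.5
tcp_pos: [488.5, 166.8, 180.2]
tcp_rot: [3.141, -0.001, -3.14]
force: [0.1, -0.1, -0.7]
gripper_width: 0.164
finger_force: 58.8
```

Request:
play_rows(
  linear=[
    [0, 0, 10],
    [0, 0, 15],
    [0, 0, 15],
    [0, 0, 10],
    [0, 0, 5],
    [0, 0, 0],
    [0, 0, 0],
    [0, 0, 0],
  ],
  rotation=[
    [0, 0, 0],
    [0, 0, 0],
    [0, 0, 0],
    [0, 0, 0],
    [0, 0, 0],
    [0, 0, 0],
    [0, 0, 0],
    [0, 0, 0],
  ],
  claw=[5, 5, 5, 5, 5, 5, 5, 5],
)

```text
clock: 15.3
tcp_pos: [490.4, 163.8, 126.6]
tcp_rot: [3.141, 0.002, 3.141]
force: [0.0, 0.2, -1.0]
gripper_width: 0.162
finger_force: 58.9
```

```bash
python3 - <<'E'
from h import *
s=ctrl.read_state();print({k:np.round(s[k],3) for k in("clock","tcp_pos","tcp_rot","force","finger_force")})
c,im=snap("wrist","w5.png");p=s["tcp_pos"]
sc,im3=snap("scene","s5.png")
u,v=proj(sc,[p-[0,0,50]])[0].astype(int)
a=cv2.resize(im3[v-40:v+40,u-40:u+40],(400,400),interpolation=2);b=cv2.resize(im[180:300,255:375],(400,400),interpolation=2)
cv2.imwrite("pics/crop6.png",(np.hstack([a,b])[:,:,::-1].astype(float)*1.8).clip(0,255).astype(np.uint8));print(u-40,v-40)
E
```

```text
{'clock': np.float64(15.3), 'tcp_pos': array([490.397, 163.844, 126.64 ]), 'tcp_rot': array([3.141e+00, 2.000e-03, 3.141e+00]), 'force': array([ 0.045,  0.166, -1.043]), 'finger_force': np.float64(58.914)}
365 152
```

View pics/crop6.png

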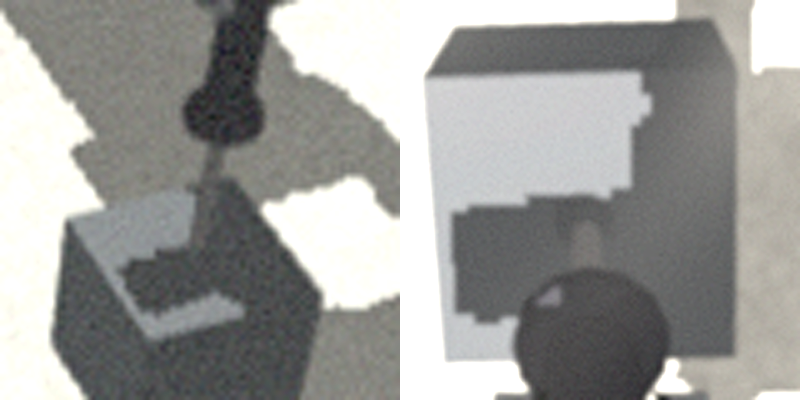

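Tip sits over the hole (wrist crop about (585,215)) at its original lift pose; lowering with force checks.

Request:
play_rows(
  linear=[
    [0, 0, 3],
    [0, 0, 3],
    [0, 0, 4],
    [0, 0, 0],
  ],
  rotation=[
    [0, 0, 0],
    [0, 0, 0],
    [0, 0, 0],
    [0, 0, 0],
  ],
  claw=[5, 5, 5, 5],
)

```text
clock: 15.8
tcp_pos: [489.0, 163.9, 114.9]
tcp_rot: [-3.141, -0.002, 3.141]
force: [-0.0, -0.1, -1.2]
gripper_width: 0.156
finger_force: 58.9
```

Request:
play_rows(
  linear=[
    [0, 0, 5],
    [0, 0, 8],
    [0, 0, 8],
    [0, 0, 8],
    [0, 0, 6],
    [0, 0, 4],
    [0, 0, 1],
    [0, 0, 0],
  ],
  rotation=[
    [0, 0, 0],
    [0, 0, 0],
    [0, 0, 0],
    [0, 0, 0],
    [0, 0, 0],
    [0, 0, 0],
    [0, 0, 0],
    [0, 0, 0],
  ],
  claw=[5, 5, 5, 5, 5, 5, 5, 5],
)

```text
clock: 16.6
tcp_pos: [489.7, 163.9, 75.7]
tcp_rot: [-3.142, -0.0, 3.141]
force: [0.8, -0.5, -1.4]
gripper_width: 0.164
finger_force: 58.9
```

Request:
play_rows(
  linear=[
    [0, 0, 2],
    [0, 0, 2],
    [0, 0, 0],
  ],
  rotation=[
    [0, 0, 0],
    [0, 0, 0],
    [0, 0, 0],
  ],
  claw=[5, 5, 5],
)

```text
clock: 16.9
tcp_pos: [489.6, 163.9, 71.6]
tcp_rot: [-3.142, -0.0, 3.141]
force: [0.7, 0.2, -2.3]
gripper_width: 0.161
finger_force: 58.9
```

Request:
play_rows(
  linear=[
    [0, 0, 0.6],
    [0, 0, 0],
    [0, 0, 0],
    [0, 0, 0],
    [0, 0, 0],
    [0, 0, 0],
    [0, 0, 0],
    [0, 0, 0],
  ],
  rotation=[
    [0, 0, 0],
    [0, 0, 0],
    [0, 0, 0],
    [0, 0, 0],
    [0, 0, 0],
    [0, 0, 0],
    [0, 0, 0],
    [0, 0, 0],
  ],
  claw=[5, 5, 14, 20, 30, 45, 65, 85],
)

```text
clock: 17.7
tcp_pos: [489.8, 163.9, 71.3]
tcp_rot: [3.142, 0.0, 3.141]
force: [0.0, 0.5, -0.1]
gripper_width: 0.844
finger_force: 0.0
```

Request:
play_rows(
  linear=[
    [0, 0, 0],
    [0, 0, 0],
    [0, 0, -10],
    [0, 0, -25],
    [0, 0, -30],
    [0, 0, -30],
    [0, 0, -25],
    [0, 0, 0],
  ],
  rotation=[
    [0, 0, 0],
    [0, 0, 0],
    [0, 0, 0],
    [0, 0, 0],
    [0, 0, 0],
    [0, 0, 0],
    [0, 0, 0],
    [0, 0, 0],
  ],
  claw=[85, 85, 85, 85, 85, 85, 85, 85],
)

```text
clock: 18.5
tcp_pos: [492.6, 164.3, 196.4]
tcp_rot: [3.141, 0.009, 3.141]
force: [1.2, 0.5, -0.4]
gripper_width: 0.995
finger_force: 0.0
```

```bash
python3 - <<'E'
from h import *
s=ctrl.read_state();print({k:np.round(s[k],3) for k in("clock","tcp_pos","force","gripper_width")})
sc,im3=snap("scene","s6.png");c,im=snap("wrist","w6.png")
a=cv2.resize(im3[150:250,350:450],(400,400),interpolation=2);b=cv2.resize(im[165:285,255:375],(400,400),interpolation=2)
cv2.imwrite("pics/crop7.png",(np.hstack([a,b])[:,:,::-1].astype(float)*1.8).clip(0,255).astype(np.uint8))
E
```

```text
{'clock': np.float64(18.5), 'tcp_pos': array([492.65 , 164.253, 196.37 ]), 'force': array([ 1.246,  0.529, -0.363]), 'gripper_width': np.float64(0.995)}
```

View pics/crop7.png

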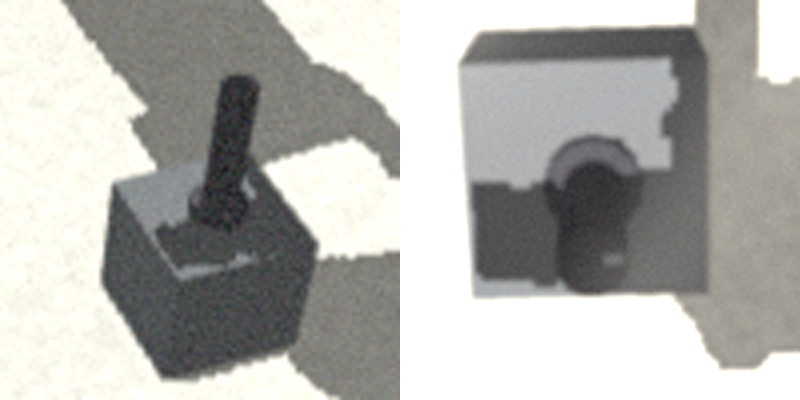

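The punch stands upright in the stand with its collar seated (scene crop about (218,207)), and the gripper is clear of it.

```bash
python3 -c "
from bench import ctrl
print(ctrl.job_done())"
```

```text
the job is handed in; nothing more can be done
None
```

I drove the pin down to its stop, judging by the force rise, with the measured force never above about 15 N. The punch is back upright on its collar in the stand and released, and the job is handed in at about 18.5 s; no verdict was shown.

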